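# Set the loaded mixer to its second speed and start it

### The job

Of the two bench mixers, use the one that holds the vials: with the outside of the fingers or a fingertip, push its speed lever past the first detent all the way to the second stop, and only then press its start button fully in and let it go. Only push: do not pinch the lever, do not disturb the vials or the bottles, and leave the empty mixer's controls alone.

Things in the scene. Friction and masses are not known exactly. Their poses are not given: they have to be found in the camera images.
- mixer: the loaded mixer (three vials stand in its wells): white box 150 (x) x 200 (y), fixed; origin: centre of underside; -x is its front (robot side), +y its left; flat deck at z = 55 mm. On it an aluminium block 56 x 140 mm, centre x = +38, y = 0, top z = 81, with vial wells at y = -45, 0, 45. At x = -38 along the front: speed lever (slides y = +65 to +5) and start button (y = -68), its grey housing 42 mm wide, 12 high
- idle_mixer: the empty mixer, of the same make and size, no vials; same layout and frame as the loaded one
- mixer_lever (a joint): travel of the loaded mixer's lever, m, growing towards the mixer's -y (right): 0 = off, 0.034 = first detent, 0.060 = second stop; one, two, three dots on the deck mark these. Sprung: about 6 N to leave off, then it snaps on into the first detent (rests loosely at 0.029 to 0.038), about 5 N to leave that; let go before 0.050 it slips back, past about 0.053 it snaps home to the second stop and stays
- mixer_lever_mid (a point): middle of the loaded mixer's lever: a black upright paddle 30 mm along the mixer's x, 12 mm thick along its y, from 8 to 38 mm above the deck. The point is 21 mm above the deck (mixer z = 76), at mixer x = -38, y = 65 mm minus the joint value; moves with the lever. Pressing on its left (+y) and right faces at once counts as pinching
- mixer_start (a joint): push of the loaded mixer's start button, m: 0 = up, 0.006 = fully in; springs back; about 4 N presses it fully in
- mixer_start_top (a point): centre of the top of the loaded mixer's start button, a white round cap 26 mm across in a grey housing, at mixer x = -38, y = -68 mm, 77 mm above the worktop when up; it is pressed straight down
- idle_mixer_lever (a joint): travel of the empty mixer's lever, m, growing towards the mixer's -y (right): 0 = off, 0.034 = first detent, 0.060 = second stop; one, two, three dots on the deck mark these. Sprung: about 6 N to leave off, then it snaps on into the first detent (rests loosely at 0.029 to 0.038), about 5 N to leave that; let go before 0.050 it slips back, past about 0.053 it snaps home to the second stop and stays
- idle_mixer_start (a joint): push of the empty mixer's start button, m: 0 = up, 0.006 = fully in; springs back; about 4 N presses it fully in
- vial_left: small white-capped vial, 16 mm wide, 38 mm tall, standing loose in the left (+y) well of the loaded mixer (its foot 10 mm above the deck, top about 103 mm above the worktop); origin at the centre of its underside, z along it
- vial_mid: small white-capped vial, 16 mm wide, 38 mm tall, standing loose in the middle well of the loaded mixer (its foot 10 mm above the deck, top about 103 mm above the worktop); origin at the centre of its underside, z along it
- vial_right: small white-capped vial, 16 mm wide, 38 mm tall, standing loose in the right (-y) well of the loaded mixer (its foot 10 mm above the deck, top about 103 mm above the worktop); origin at the centre of its underside, z along it
- dropper_bottle: white dropper bottle, 36 mm wide, 74 mm tall, standing at the right of the mixers; origin at the centre of its underside
- stain_bottle: amber bottle with red cap, 58 mm wide, 100 mm tall, standing behind and between the mixers; origin at the centre of its underside

How it is judged (in metres and radians):
On the way, in this order (a step that is already met when the one before it is completed fails the run):
1. the loaded mixer's lever stands at the second stop (value of joint mixer_lever above 0.055 m), for 0.2 s.
2. its start button is pressed in, with the lever still at the second stop (value of joint mixer_start above 0.0045 m and value of joint mixer_lever above 0.055 m), for 0.05 s.
At the end, for the whole second after the job is handed in: Loaded mixer: lever within 5 mm of its second stop, start button pressed 4.5 mm or more after that and up again, vials upright within 12 mm of their places. Empty mixer: lever within 10 mm of off, button up. Both bottles within 20 mm of where they stood (value of joint mixer_lever above 0.055 m and value of joint each of mixer_start, idle_mixer_start below 0.002 m and value of joint idle_mixer_lever below 0.01 m and distance of each of vial_left, vial_mid, vial_right from where it was at the start of the episode below 0.012 m and angle between each of vial_left, vial_mid, vial_right's own z axis and vertical below 0.25 rad and distance of each of dropper_bottle, stain_bottle from where it was at the start of the episode below 0.02 m); the robot touches nothing.
It fails at once if the loaded mixer's start button is pressed before its lever is at the second stop (value of joint mixer_start above 0.003 m and value of joint mixer_lever below 0.05 m).
It fails at once if the lever is pinched: fingers press on its left and right faces at once (contact force between the fingers and mixer_lever_c2 above 2 N and contact force between the fingers and mixer_lever_c3 above 2 N).
It fails at once if the empty mixer's lever is moved or its button pressed (value of joint idle_mixer_lever above 0.012 m or value of joint idle_mixer_start above 0.003 m).
It fails at once if a vial is tipped, lifted or taken out of its well (not (distance of each of vial_left, vial_mid, vial_right from where it was at the start of the episode below 0.012 m and angle between each of vial_left, vial_mid, vial_right's own z axis and vertical below 0.25 rad)).
It fails at once if a bottle is shoved, lifted or knocked over (distance of any of dropper_bottle, stain_bottle from where it was at the start of the episode above 0.02 m).
It also fails if it takes over 40 s, if anything falls off the work surface, if the arm or the gripper's body presses on something with over 40 N, if the wrist force passes 120 N, or if a joint passes its speed limit or range.

### The arm

A 6-joint arm with a two-finger parallel gripper is mounted at the origin on a cart in front of the work surface, level with it; the furniture and walls round the work are solid. World frame = base frame: x ahead of the robot, y to its left, z up, the work surface at z = 0. Lengths are in mm, angles in rad, forces in N, time in s.
With the tool pointing down it reaches from about 350 to 775 mm from the base axis. Payload 7.3 kg.
Tool frame: the origin (TCP) lies on the centre line of the jaws, within the pads' length; the fingertips stand 17 mm ahead of it and the grasp point (between the pads) lies 2 mm behind it; z points along the fingers, y is the line along which they close (so a half turn about z gives the same grasp; the last joint's range is limited). The gripper opens to 92 mm and grips with 3 to 60 N. Pads are 19 mm wide; open, the fingers measure 130 mm over their backs; the gripper's body (75 mm by 190 mm) begins 47 mm behind the grasp point.
Start: joints at [1.01, 0.342, 1.524, -0, 1.275, -0.146], TCP at [211.566, 480.503, 243.741] pointing down, gripper open.
Joint ranges: [-2.53, 2.53], [-0.77, 2.02], [0.04, 2.7], [-1, 4.14], [0.28, 2.66], [-3.11, 3.11]. Speed limits (rad/s): [2.57, 2.57, 3.14, 3.14, 3.14, 3.14].

### API

Orientations are given as [roll, pitch, yaw] about the fixed x, y, z axes, in that order (R = Rz(yaw) Ry(pitch) Rx(roll)).
In Python, from plant import bot gives the robot as it stands. The module is installed in compiled form; this text tells all that it offers.
- The arm moves only by the shell command python3 -m pendant 'ROWS'. ROWS is JSON, a list of rows, each a list of 3 entries, a list of its own where there are three numbers: the shift along the world's x, y, z as a fraction of full scale, then the turn, a rotation vector about the world's x, y, z as a fraction of full scale, then the opening, from -1 (shut) to 1 (fully open), so that 0 is half open. In form: [[[tx, ty, tz], [rx, ry, rz], claw], ...]. A call has exactly 10 rows; each row shifts and turns the commanded pose from where the row before left it; what a row does not reach is not made up. Full scale, the value 1, is 30 mm for a shift and 0.12 rad for a turn. A row lasts 1/12 s, in which the tool goes at most 41.7 mm and 7.16 degrees, less where a joint would pass 70% of its speed; a pose out of reach is approached as far as the arm can. A call with a number of a shift or a turn outside -1 to 1 is refused whole. A call with a gripper value outside its range is refused whole. The fingers move at their own pace and stop on an object; the grip force is fixed at half the most. Time passes only in rows, so rows that do not move let the fingers close, or fill a call up. It gives the time, the measured TCP pose, the force, the opening and the grip force at its end, in the units of the state.
- bot.get_obs(): the state, without advancing time (a new reading comes with each control period).
- bot.capture(name): name is "scene" or "top"; returns the picture (384x512x3 uint8, blue, green, red); there is no depth.
- bot.camera_params(name): a dict with "fovy" (degrees; the focal length in pixels is half the picture's height over the tangent of half this angle, whatever the lens; pixels are square), "cx", "cy" (the principal point, pixels), "distortion" ([k1, k2, p1, p2, k3] as OpenCV has them; the pictures are not rectified), "camera_from_world" (4x4, takes a point from world to camera coordinates). Camera axes: x right, y down, z forward; pixel columns grow to the right and rows downward; lengths in mm; the calibration is good to about 2 mm. A picture is of the moment at which its call begins. camera_params takes no time and is no camera call.
- bot.close_job(): hands the job in; it is judged then, once.
The state is a dict: "time": time; "joint_positions": joint angles; "dq": joint speeds; "tau": joint torques, N m; "tool_pos": TCP position; "tcp_rot": TCP orientation; "contact_force": force on the tool from outside, world axes, zero at the start; "moment": the same for the moment, N m; "grip_width": finger opening in mm; "finger_force": force on a finger pad.
Only numpy, scipy, OpenCV 4.12 (cv2) and the standard library are available. Lean on these libraries where they do the work, as an engineer would, in place of code of your own. Each camera call takes 0.05 s, during which the arm holds its last target. There are 200 camera calls.

## Working session

There is one attempt and no reset: what is moved stays moved. The work goes in short steps, Python scripts to look and compute and a shell command to move; the robot and the scene stay as the last step left them, time stands still between calls to the robot, and variables do not carry over. Pictures are saved under pics/ and viewed, at most 10 in all, crops included, and the job is handed in when it is done.

```bash
mkdir -p pics; python3 - <<'E'
from plant import bot
import cv2
for n in("scene","top"):
    im=bot.capture(n); cv2.imwrite(f"pics/{n}0.png",im); print(n,bot.camera_params(n))
o=bot.get_obs(); print(o)
E
```

```text
scene {'fovy': 46.81323166239913, 'cx': 262.08138635766767, 'cy': 184.70505866615142, 'distortion': array([-0.15369675,  0.        ,  0.        ,  0.        ,  0.        ]), 'camera_from_world': array([[ 9.08242707e-01, -4.18411845e-01,  5.16852406e-03,
        -4.84928832e+02],
       [-2.49060982e-01, -5.50477418e-01, -7.96833257e-01,
         1.81649173e+02],
       [ 3.36249629e-01,  7.22430716e-01, -6.04177165e-01,
         1.04269474e+03],
       [ 0.00000000e+00,  0.00000000e+00,  0.00000000e+00,
         1.00000000e+00]])}
top {'fovy': 55.741765822464515, 'cx': 251.44977579119893, 'cy': 195.61489422125453, 'distortion': array([-0.11499273,  0.        ,  0.        ,  0.        ,  0.        ]), 'camera_from_world': array([[ 2.24201999e-02, -9.99657919e-01,  1.34677191e-02,
        -7.60242748e+01],
       [-9.94594968e-01, -2.36686633e-02, -1.01097197e-01,
         5.43496963e+02],
       [ 1.01381377e-01, -1.11283063e-02, -9.94785393e-01,
         1.10124117e+03],
       [ 0.00000000e+00,  0.00000000e+00,  0.00000000e+00,
         1.00000000e+00]])}
{'time': 0.1, 'joint_positions': array([ 1.01000452e+00,  3.42660246e-01,  1.52492517e+00,  9.91901671e-06,
        1.27540471e+00, -1.46029907e-01]), 'dq': array([ 0.00033972, -0.00221108, -0.0039407 ,  0.00017971,  0.0005518 ,
       -0.00022206]), 'tau': array([ 2.69413751e-03, -4.31999516e+01, -2.44696534e+01,  7.20267836e-02,
        5.25200833e-02, -8.51030700e-05]), 'tool_pos': array([211.36743803, 480.19691603, 243.10942671]), 'tcp_rot': array([-3.14021143e+00, -2.12732630e-04,  2.72682771e+00]), 'contact_force': array([-0.72237513, -0.42269431, -0.3407603 ]), 'moment': array([0.01385611, 0.03784818, 0.01192314]), 'finger_force': 0.0, 'grip_width': 91.4546885676717}
```

View pics/scene0.png

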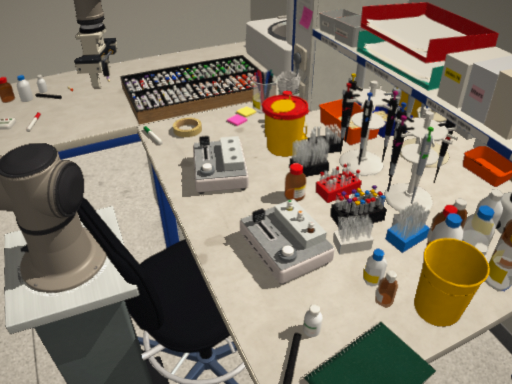

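View pics/top0.png

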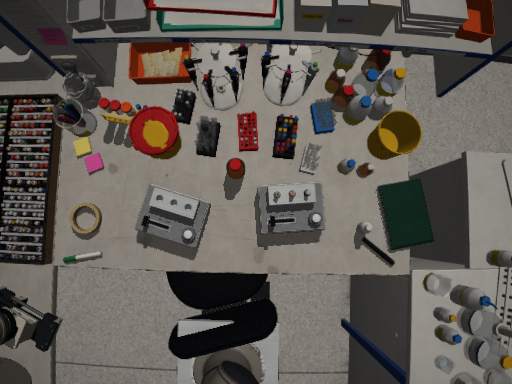

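The loaded mixer, with vials on its block, is the right one: around (290,208) in top and (287,240) in scene. The empty one is at (173,217) in top. I'll enlarge the loaded one.

```bash
python3 - <<'E'
import cv2,numpy as np
t=cv2.imread("pics/top0.png")[170:250,245:345]; s=cv2.imread("pics/scene0.png")[190:285,230:340]
t=cv2.resize(t,None,fx=6,fy=6,interpolation=cv2.INTER_CUBIC)
s=cv2.resize(s,None,fx=6,fy=6,interpolation=cv2.INTER_CUBIC)
for im,n in((t,"t1"),(s,"s1")): cv2.imwrite(f"pics/{n}.png",im)
E
```

```text
(no output)
```

View pics/t1.png

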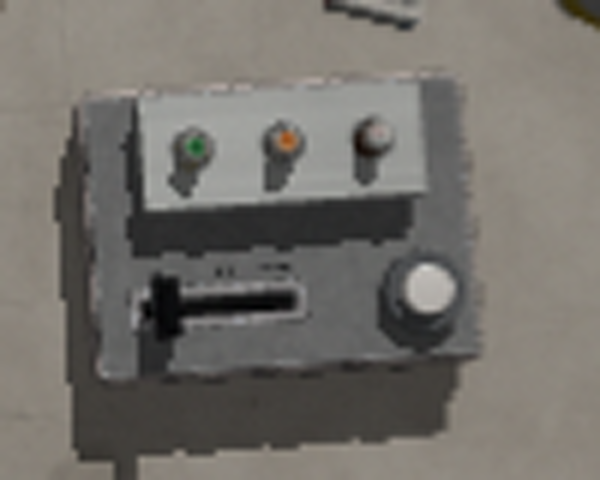

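View pics/s1.png

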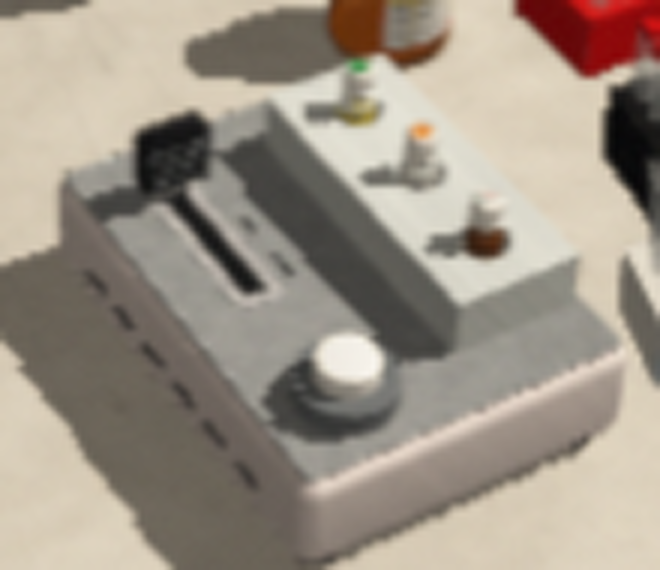

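Top crop (6x, origin 245,170): button cap (430,287), caps at (195,147), (287,140) and (376,133), block corners (137,97), (418,82), (426,190), (147,210), lever top about (167,305). Scene crop (origin 230,190): button (350,355), caps (358,65), (421,130) and (489,200), block corners (268,100), (385,60), (578,258), (460,305). I'll cast rays onto the known heights and fit a planar pose.

```bash
cat > h.py <<'E'
import cv2,numpy as np
from plant import bot
def cast(n,px,z):
    c=bot.camera_params(n); f=192/np.tan(np.radians(c["fovy"]/2))
    K=np.array([[f,0,c["cx"]],[0,f,c["cy"]],[0,0,1]])
    d=cv2.undistortPoints(np.array([[px]],float),K,c["distortion"])[0,0]
    T=c["camera_from_world"]; R=T[:3,:3]; o=-R.T@T[:3,3]; r=R.T@np.array([*d,1])
    return o+r*(z-o[2])/r[2]
E
python3 - <<'E'
from h import *
M={"btn":(-38,-68,77),"vL":(38,45,103),"vM":(38,0,103),"vR":(38,-45,103),"bl":(66,70,81),"br":(66,-70,81),"fr":(10,-70,81),"fl":(10,70,81)}
P={"top":((245,170),dict(btn=(430,287),vL=(195,147),vM=(287,140),vR=(376,133),bl=(137,97),br=(418,82),fr=(426,190),fl=(147,210))),
"scene":((230,190),dict(btn=(350,355),vL=(358,65),vM=(421,130),vR=(489,200),fl=(268,100),bl=(385,60),br=(578,258),fr=(460,305)))}
def fit(A,B):
    a,b=A.mean(0),B.mean(0); U,_,Vt=np.linalg.svd((A-a).T@(B-b)); R=Vt.T@np.diag([1,np.linalg.det(Vt.T@U.T)])@U.T
    return R,b-R@a
allA=[];allB=[]
def rep(t,A,B):
    R,o=fit(A,B); print(t,"o",o.round(1),"yaw",np.arctan2(R[1,0],R[0,0]).round(4)); print((B-A@R.T-o).round(1).tolist())
    return R,o
for n,(off,d) in P.items():
    A=np.array([M[k][:2] for k in d],float)
    B=np.array([cast(n,[(p[0]+.5)/6-.5+off[0],(p[1]+.5)/6-.5+off[1]],M[k][2])[:2] for k,p in d.items()])
    rep(n,A,B); allA.append(A);allB.append(B)
R,o=rep("both",np.vstack(allA),np.vstack(allB))
for m in [(-38,65),(-38,5),(-38,-68),(38,45)]: print(m,(R@m+o).round(1))
print("lever top:",R.T@(cast("top",[245+167/6-.4,170+305/6-.4],93)[:2]-o))
print("bottles",cast("top",(364,229),74),cast("top",(235,166),100))
E
```

```text
top o [ 510.5 -185.5] yaw 0.0922
[[0.6, -0.5], [-0.5, 0.1], [-0.2, 0.2], [0.2, 1.5], [0.5, 0.0], [-1.3, -0.8], [0.5, 0.1], [0.2, -0.8]]
scene o [ 509.6 -184.1] yaw 0.0861
[[1.4, 0.7], [0.1, 2.2], [0.1, 1.3], [0.2, -0.3], [-0.3, -1.5], [-0.6, -3.2], [-1.6, -0.3], [0.7, 1.1]]
both o [ 510.1 -184.8] yaw 0.0891
[[1.3, -1.3], [-0.2, -0.4], [0.3, -0.4], [0.8, 1.0], [0.8, -0.5], [-0.7, -1.2], [1.2, -0.5], [0.5, -1.4], [0.7, 1.5], [-0.2, 2.8], [-0.4, 1.9], [-0.4, 0.2], [-0.6, -0.9], [-0.8, -2.7], [-2.3, 0.2], [0.0, 1.8]]
(-38, 65) [ 466.4 -123.4]
(-38, 5) [ 471.8 -183.2]
(-38, -68) [ 478.3 -255.9]
(38, 45) [ 543.9 -136.6]
lever top: [-37.36719004  62.86905873]
bottles [ 447.66671719 -403.31676346   74.        ] [624.02357571 -12.38277031 100.        ]
```

The pose fits well in both views: origin (510.3,-185), yaw 0.090, with the lever seen at (-37.4,62.9) against an expected (-38,65). I'll shut the gripper, set yaw to 1.66 so both fingers lie side by side along mixer x, and go high to the left of the lever.

```bash
R='[[0.42,-0.95,0],[0,0,-0.89],-1]'
python3 -m pendant '[[[0.42,-0.95,0],[0,0,-0.89],-1],[[0.42,-0.95,0],[0,0,-0.89],-1],[[0.42,-0.95,0],[0,0,-0.89],-1],[[0.42,-0.95,0],[0,0,-0.89],-1],[[0.42,-0.95,0],[0,0,-0.89],-1],[[0.42,-0.95,0],[0,0,-0.89],-1],[[0.42,-0.95,0],[0,0,-0.89],-1],[[0.42,-0.95,0],[0,0,-0.89],-1],[[0.42,-0.95,0],[0,0,-0.89],-1],[[0.42,-0.95,0],[0,0,-0.89],-1]]'
python3 -m pendant '[[[0.42,-0.95,0],[0,0,0],-1],[[0.42,-0.95,0],[0,0,0],-1],[[0.42,-0.95,0],[0,0,0],-1],[[0.42,-0.95,0],[0,0,0],-1],[[0.42,-0.95,0],[0,0,0],-1],[[0.42,-0.95,0],[0,0,0],-1],[[0.42,-0.95,0],[0,0,0],-1],[[0.42,-0.95,0],[0,0,0],-1],[[0.42,-0.95,0],[0,0,0],-1],[[0,0,0],[0,0,0],-1]]'
```

```text
time: 0.93
tool_pos: [337.7, 194.0, 243.6]
tcp_rot: [-3.141, 0.0, 1.654]
contact_force: [1.1, 0.8, 0.2]
grip_width: 29.8
finger_force: 0.0
time: 1.77
tool_pos: [452.7, -65.2, 243.4]
tcp_rot: [3.141, 0.002, 1.655]
contact_force: [0.7, 0.1, -0.4]
grip_width: 0.6
finger_force: 0.0
```

```bash
python3 -m pendant '[[[0.37,-0.95,0],[0,0,0],-1],[[0,0,0],[0,0,0],-1],[[0,0,-0.75],[0,0,0],-1],[[0,0,-0.75],[0,0,0],-1],[[0,0,-0.75],[0,0,0],-1],[[0,0,-0.75],[0,0,0],-1],[[0,0,-0.75],[0,0,0],-1],[[0,0,-0.75],[0,0,0],-1],[[0,0,-0.6],[0,0,0],-1],[[0,0,0],[0,0,0],-1]]'
python3 - <<'E'
from h import *
s=bot.capture("scene")[170:285,220:350]; cv2.imwrite("pics/s2.png",cv2.resize(s,None,fx=5,fy=5,interpolation=cv2.INTER_CUBIC))
E
```

```text
time: 2.6
tool_pos: [459.6, -88.0, 87.7]
tcp_rot: [-3.135, -0.003, 1.659]
contact_force: [-1.5, -0.1, 0.1]
grip_width: 0.5
finger_force: 0.0
```

View pics/s2.png

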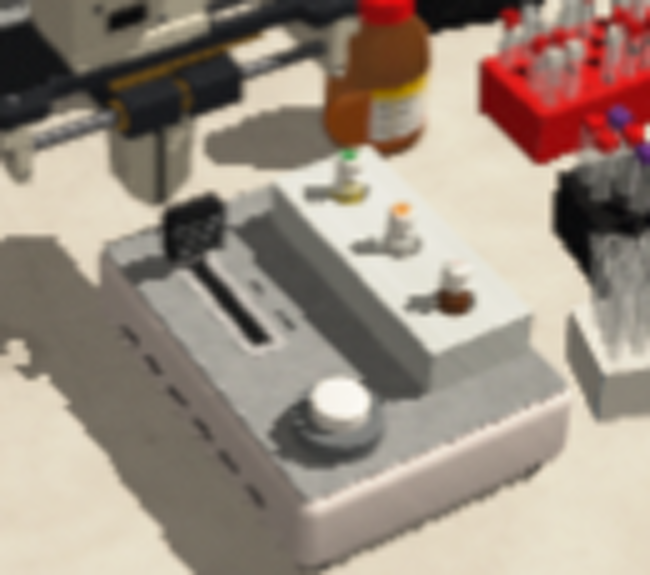

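The closed fingers, tips at (160,190) in the crop, hang just left of the lever paddle at (195,230), and nothing is disturbed. Now I'll push along the mixer's -y.

```bash
python3 -m pendant '[[[0.1,-0.2,0],[0,0,0],-1],[[0.03,-0.25,0],[0,0,0],-1],[[0.03,-0.25,0],[0,0,0],-1],[[0.03,-0.25,0],[0,0,0],-1],[[0.02,-0.25,0],[0,0,0],-1],[[0.02,-0.25,0],[0,0,0],-1],[[0.02,-0.25,0],[0,0,0],-1],[[0.02,-0.25,0],[0,0,0],-1],[[0,0,0],[0,0,0],-1],[[0,0,0],[0,0,0],-1]]'
```

```text
time: 3.48
tool_pos: [470.1, -148.2, 90.7]
tcp_rot: [-3.142, -0.0, 1.658]
contact_force: [-0.0, 3.5, 2.3]
grip_width: 0.4
finger_force: 1.6
```

```bash
python3 -m pendant '[[[0.02,-0.2,0],[0,0,0],-1],[[0.02,-0.2,0],[0,0,0],-1],[[0.01,-0.1,0],[0,0,0],-1],[[0.01,-0.1,0],[0,0,0],-1],[[0,0,0],[0,0,0],-1],[[0,0,0],[0,0,0],-1],[[0,0,0],[0,0,0],-1],[[0,0,0],[0,0,0],-1],[[0,0,0],[0,0,0],-1],[[0,0,0],[0,0,0],-1]]'
python3 - <<'E'
from h import *
print(bot.get_obs()["contact_force"])
s=bot.capture("scene")[170:285,220:350]; cv2.imwrite("pics/s3.png",cv2.resize(s,None,fx=5,fy=5,interpolation=cv2.INTER_CUBIC))
E
```

```text
time: 4.32
tool_pos: [471.9, -166.1, 90.7]
tcp_rot: [3.142, 0.0, 1.659]
contact_force: [-0.2, 0.2, -0.5]
grip_width: 0.1
finger_force: 0.2
[-0.17521275  0.23879308 -0.47367757]
```

View pics/s3.png

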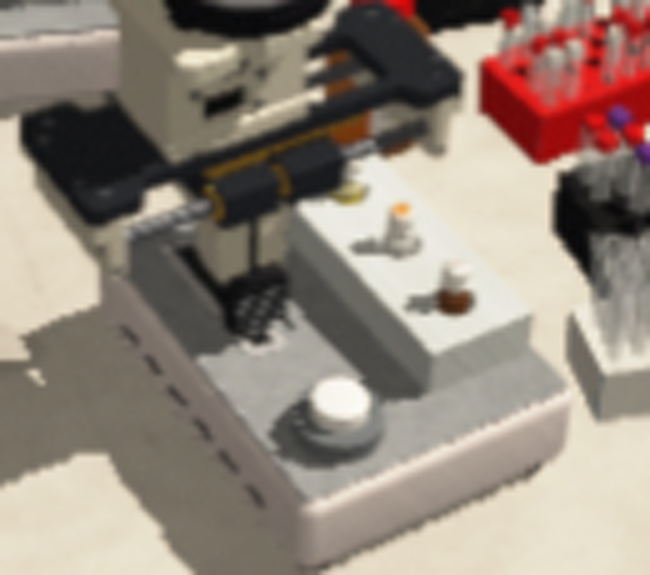

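The paddle at (258,300) sits at the right end of its slot and the force has dropped to zero, so it has snapped home. I'll back off, lift and check.

```bash
python3 -m pendant '[[[0,0.25,0],[0,0,0],-1],[[0,0,0.2],[0,0,0],-1],[[0,0,0.6],[0,0,0],-1],[[0,0,0.6],[0,0,0],-1],[[0,0,0.6],[0,0,0],-1],[[0.02,-0.5,0],[0,0,0],-1],[[0.04,-0.7,0],[0,0,0],-1],[[0.06,-0.9,0],[0,0,0],-1],[[0.1,-0.9,0],[0,0,0],-1],[[0,0,0],[0,0,0],-1]]'
python3 - <<'E'
from h import *
s=bot.capture("top")[150:250,235:365]; cv2.imwrite("pics/t4.png",cv2.resize(s,None,fx=5,fy=5,interpolation=cv2.INTER_CUBIC))
s=bot.capture("scene")[170:285,220:350]; cv2.imwrite("pics/s4.png",cv2.resize(s,None,fx=5,fy=5,interpolation=cv2.INTER_CUBIC))
E
```

```text
time: 5.2
tool_pos: [479.2, -252.7, 151.5]
tcp_rot: [3.14, 0.003, 1.656]
contact_force: [-0.4, -0.3, 0.4]
grip_width: 0.7
finger_force: 0.0
```

View pics/s4.png

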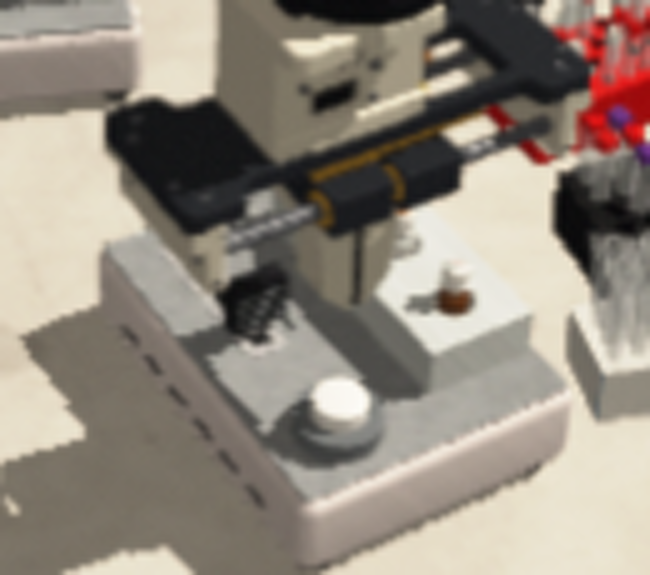

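The lever is still at (258,300), the second stop, after release. Next is pressing the button.

```bash
python3 -m pendant '[[[0,-0.08,-0.36],[0,0,0],-1],[[0,0,-0.36],[0,0,0],-1],[[0,0,-0.36],[0,0,0],-1],[[0,0,-0.36],[0,0,0],-1],[[0,0,-0.36],[0,0,0],-1],[[0,0,-0.1],[0,0,0],-1],[[0,0,-0.1],[0,0,0],-1],[[0,0,-0.1],[0,0,0],-1],[[0,0,0],[0,0,0],-1],[[0,0,0],[0,0,0],-1]]'
```

```text
time: 6.13
tool_pos: [478.7, -250.3, 88.4]
tcp_rot: [3.141, -0.0, 1.659]
contact_force: [-0.6, 2.1, 4.1]
grip_width: 0.3
finger_force: 1.9
```

```bash
python3 -m pendant '[[[0,0,-0.04],[0,0,0],-1],[[0,0,-0.03],[0,0,0],-1],[[0,0,0],[0,0,0],-1],[[0,0,0],[0,0,0],-1],[[0,0,0],[0,0,0],-1],[[0,0,0],[0,0,0],-1],[[0,0,0],[0,0,0],-1],[[0,0,0],[0,0,0],-1],[[0,0,0],[0,0,0],-1],[[0,0,0],[0,0,0],-1]]'
```

```text
time: 6.97
tool_pos: [478.8, -250.5, 87.9]
tcp_rot: [3.14, 0.001, 1.659]
contact_force: [-4.1, 5.4, 18.7]
grip_width: 0.3
finger_force: 9.5
```

The tip stopped hard at z≈71 with 19 N, so the button is fully in. Lifting clear.

```bash
python3 -m pendant '[[[0,0,0.4],[0,0,0],-1],[[0,0,0.8],[0,0,0],-1],[[0,0,0.8],[0,0,0],-1],[[0,0,0.8],[0,0,0],-1],[[-0.3,0,0.8],[0,0,0],-1],[[-0.8,0,0.8],[0,0,0],-1],[[-0.8,0,0.5],[0,0,0],-1],[[-0.8,0,0],[0,0,0],-1],[[0,0,0],[0,0,0],-1],[[0,0,0],[0,0,0],-1]]'
python3 - <<'E'
from h import *
s=bot.capture("scene")[130:345,170:400]; cv2.imwrite("pics/s5.png",cv2.resize(s,None,fx=2.7,fy=2.7,interpolation=cv2.INTER_CUBIC))
E
```

```text
time: 7.8
tool_pos: [397.2, -251.1, 233.3]
tcp_rot: [3.14, 0.001, 1.658]
contact_force: [0.6, -0.1, -0.1]
grip_width: 0.3
finger_force: 0.0
```

View pics/s5.png

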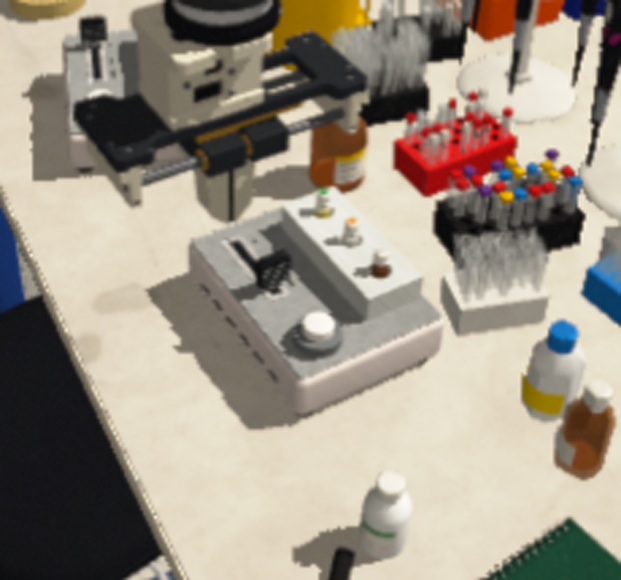

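The lever is at the slot's far end at (272,270), the button is up at (320,328), the vials stand upright, both bottles are in place and the arm is clear.

```bash
python3 -c "
from plant import bot
print(bot.close_job())"
```

```text
the job is handed in; nothing more can be done
None
```

I pushed the loaded mixer's lever to the second stop, then pressed its start button fully in and let it go, and handed the job in; the last picture showed the vials, bottles and empty mixer undisturbed, but the hand-in returned no verdict.

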